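Clip the yellow stop plate into the assembly fixture

ROBOT

A 6-joint arm with a two-finger parallel gripper is mounted at the origin on the work surface. World frame = base frame: x ahead of the robot, y to its left, z up, the work surface at z = 0. Lengths are in m, angles in rad, forces in N, time in s.
With the tool pointing down it reaches from about 0.275 to 0.825 m from the base axis. Payload 4.9 kg.
Tool frame: the origin (TCP) lies midway between the tips of the shut fingers; the grasp point (between the pads) lies 19 mm behind it (grip_point_offset is the distance from the TCP to the grasp point, in m); z points along the fingers, x is the direction in which the jaws open and shut, and the axes are right-handed (so a half turn about z gives the same grasp; the last joint's range is limited). The gripper opens to 85 mm and grips with 20 to 120 N. Pads are 22 mm wide; open, the fingers measure 114 mm over their backs; the gripper's body (76 mm by 85 mm) begins 54 mm behind the grasp point. The pads swing forward as they close: fully open they stand 13 mm farther back than shut.
Start: joints at [-1.272, 0.326, -0.193, 1.052, 0, 1.437], TCP at [0.231, -0.499, 0.231] pointing down, gripper open.
Joint ranges: [-2.65, 2.65], [-0.97, 1.79], [-1.3, 1.35], [-1.93, 2.1], [-1.47, 1.37], [-3.14, 3.14]. Speed limits (rad/s): [2.57, 2.57, 3.14, 3.14, 3.14, 3.14].

INTERFACE

Orientations are given as a rotation vector (axis times angle).
In Python, from cell import * gives the robot as it stands. Calls block until the motion is done:
- movep(position, orientation): joint-space move of the TCP to a pose.
- move_l(position, velocity=0.15, rot=None, until_force=None): straight line of the TCP; rot=None keeps the orientation; velocity is the mean speed in m/s. With until_force (N) it stops when the force on the tool has changed by that much, and returns True; else False.
- set_joints(angles): joint-space move.
- let_go() and grab(newtons=None): open the fingers fully, or close them until they stop; newtons is the grip in N (None keeps the last).
- sleep(seconds).
- ik(position, orientation): joint angles nearest the present ones, or None.
- get_state(): the state.
- grab_frame(name): name is "side" or "top"; returns a dict with "img" (384x512x3 uint8, red, green, blue), "fx", "fy", "cx", "cy" (pixels), "k1" (the pictures are not rectified: a ray, as slopes to the right and down, at radius r is drawn at 1 + k1 r^2 times it, then the intrinsics apply), "cam_to_world" (4x4, takes a point from camera to world coordinates). Camera axes: x right, y down, z forward; pixel columns grow to the right and rows downward; lengths in m; the calibration is good to about 2 mm. A picture is of the moment at which its call begins. There is no depth.
A pose or a line that the arm cannot do raises MotionError and nothing moves.
- sign_off(): hands the job in, once; it reports no verdict.
Trained networks look in the newest picture that a camera, given by its name, has taken for a name from the list of things; names that differ only in an ending like _2 or _b are one class to them, and where a whole thing is asked for, a point or a joint stands for the part that bears it (a point fixed in the world has none). Each returns a list of dicts, best first, with "score" (0 to 1); they miss things now and then, are a little off and sometimes report something else, mostly with a low value. They report only what shows in the picture. A call takes as long as a camera call. They do not tell look-alikes from the thing itself.
- spot_in(camera, name): "centre" ([column, row] in pixels, amid what is visible of it).
- silhouettes(camera, name): "mask" (384x512 bool, what is visible of it) and "centre" ([column, row] in pixels, amid what is visible of it).
- tip_of(camera, name): "centre" ([column, row] in pixels: a listed point, or the origin of a listed thing).
The state is a dict: "clock": time; "q": joint angles; "joint_velocities": joint speeds; "tau": joint torques, N m; "position": TCP position; "eef_rot": TCP orientation; "contact_force": force on the tool from outside, world axes, zero at the start; "wrist_torque": the same for the moment, N m; "finger_gap": opening from 0.0 (shut) to 1.0 (fully open).
Only numpy, scipy, OpenCV 4.12 (cv2) and the standard library are available. Lean on these libraries where they do the work, as an engineer would, in place of code of your own. Each camera call takes 0.05 s, during which the arm holds its last target.

TASK

Set the assembly fixture up for the next part: take the stop plate with the yellow grip out of the storage rail and press its thin lower edge straight down into the sprung edge clip on the white fixture, about centred along the clip, until it is fully home on the bottom and stands upright by itself. Leave the blue and red plates standing in the rail.

Things in the scene. Friction and masses are not known exactly. Their poses are not given: they have to be found in the camera images.
- yellow_plate_grip (a point): Centre of the yellow grip of the plate to be clipped in. Aluminium blade 60 mm wide (x), 6 thick (y), 76 tall; on top a grip 60 (x) x 14 (y) x 24 high; 96 mm tall, 90 g. This point is 84 mm above the lower edge, 12 below the top; z up; both ways round alike. Stands loose in a pocket 30 mm deep of a fixed grey rail 40 mm high: lift it straight up to clear. Both 60 mm faces of the grip are free for fingers.
- clip_seat (a point): Slot bottom of the clip on the fixed white fixture, where the middle of the plate's lower edge must rest (grip centre then 84 mm above). x along the slot, y across, z up. Two black jaws 60 mm long (x), 2 mm apart, 22 high; above, orange lead-ins spread to 26 apart at 42 high. The jaws spring outward; entry takes 5 to 15 N. Housings 52-68 mm off in y, 40 high; red-handled clamp 90 high beyond 100 mm to -y.
- blue_plate_grip (a point): Grip centre of a like plate with a blue grip, standing in another pocket of the rail; to be left alone. Point, axes and sizes as for the yellow one. The three plates stand in any order in one line along their x axes, 90 mm from centre to centre.
- red_plate_grip (a point): Grip centre of a like plate with a red grip, standing in another pocket of the rail; to be left alone. Point, axes and sizes as for the yellow one. The three plates stand in any order in one line along their x axes, 90 mm from centre to centre.
Mind the look-alikes: they are no part of the job. Leave any black or turquoise look-alike of the part that bears yellow_plate_grip alone.

How it is judged:
On the way:
1. the yellow plate has been lifted out of the rail (distance of yellow_plate_grip from where it was at the start of the episode above 0.035 m), for 0.1 s.
At the end, for the whole second after the job is handed in: The yellow plate stands in the clip, its lower edge within about 5 mm of the slot's bottom and centred within 18 mm along the slot and 16 mm across it, upright within 10 degrees, in line with the slot within 11 degrees, released; the blue and red plates are still within 25 mm of where they stood (z of yellow_plate_grip in the frame of clip_seat between 0.079 and 0.089 m and x of yellow_plate_grip in the frame of clip_seat between -0.018 and 0.018 m and y of yellow_plate_grip in the frame of clip_seat between -0.016 and 0.016 m and angle between yellow_plate_grip's own z axis and vertical below 0.175 rad and angle between the x axis of yellow_plate_grip and the x axis of clip_seat, either way round below 0.2 rad and distance of each of blue_plate_grip, red_plate_grip from where it was at the start of the episode below 0.025 m); the robot touches nothing.
It fails at once if the blue or red plate is pulled out or knocked away (more than 25 mm) (distance of any of blue_plate_grip, red_plate_grip from where it was at the start of the episode above 0.025 m).
It also fails if it takes over 32 s, if anything falls off the work surface, if the arm or the gripper's body presses on something with over 40 N, if the wrist force passes 120 N, or if a joint passes its speed limit or range.

## Working session

There is one attempt and no reset: what is moved stays moved. The work goes in short steps, each a Python script; the robot and the scene stay as the last script left them, time stands still between calls to the robot, and variables do not carry over. Pictures are saved under pics/ and viewed, and the job is handed in when it is done.

```bash
ls; mkdir -p pics
python3 - <<'E'
from cell import *
import cv2
for c in ("side","top"):
    f=grab_frame(c); cv2.imwrite(f"pics/{c}0.png",f["img"][:,:,::-1])
    print(c,f["fx"],f["fy"],f["cx"],f["cy"],f["k1"],f["cam_to_world"])
    for n in ("yellow_plate_grip","blue_plate_grip","red_plate_grip","clip_seat"):
        print(n,[(d["centre"],round(d["score"],2)) for d in tip_of(c,n)])
s=get_state();print(s["clock"],s["position"],s["eef_rot"],s["finger_gap"])
E
```

```text
pics
side 355.91413552992634 355.91413552992634 256.45302349623995 186.5945145727364 -0.0954584225343333 [[ 0.98550669 -0.1280411   0.11127463  0.38146249]
 [-0.16937978 -0.70665191  0.68698877 -0.42772897]
 [-0.00933037 -0.6958797  -0.71809776  0.56965818]
 [ 0.          0.          0.          1.        ]]
yellow_plate_grip [([275.3, 108.5], 0.95), ([224.1, 115.0], 0.85), ([228.2, 152.7], 0.67), ([159.6, 142.1], 0.67)]
blue_plate_grip [([304.0, 128.4], 0.61)]
red_plate_grip [([265.3, 142.7], 0.67)]
clip_seat [([308.3, 268.1], 0.76)]
top 379.65696031148184 379.65696031148184 255.41276830274273 186.84689055583718 -0.05400384962485467 [[-0.02233365 -0.99026961  0.13735833  0.35630069]
 [-0.99974814  0.02181898 -0.00525158  0.03822778]
 [ 0.00220346 -0.13744102 -0.9905075   0.87910634]
 [ 0.          0.          0.          1.        ]]
yellow_plate_grip [([172.0, 280.2], 0.81), ([135.0, 154.3], 0.75), ([206.9, 212.0], 0.66), ([137.9, 214.6], 0.66)]
blue_plate_grip [([198.4, 171.4], 0.64), ([185.7, 128.4], 0.59)]
red_plate_grip [([201.2, 170.6], 0.79)]
clip_seat [([318.6, 165.7], 0.79), ([188.6, 130.0], 0.35)]
0.5 [ 0.23069763 -0.49926897  0.23125193] [-2.64657005e+00  1.69262323e+00  8.09821517e-05] 1.0015560476174148
```

View pics/side0.png

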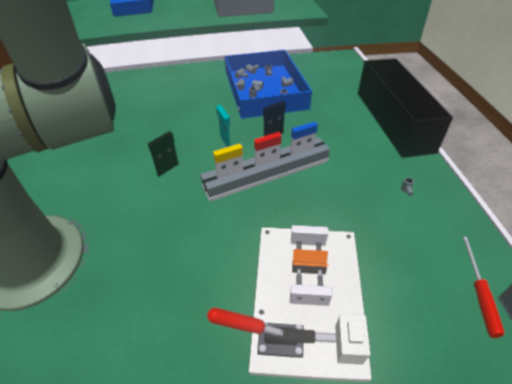

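View pics/top0.png

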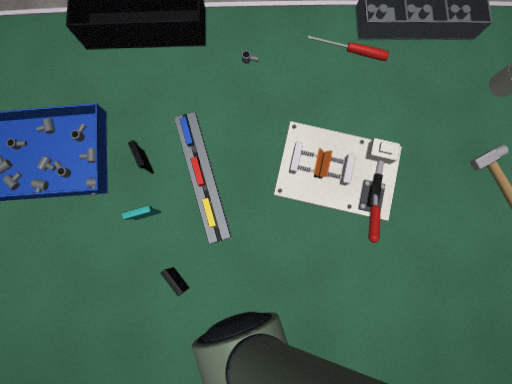

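```bash
cat > h.py <<'E'
import numpy as np, cv2
from scipy.optimize import least_squares, minimize
from cell import *
def proj(f,P):
    P=np.atleast_2d(P);T=np.linalg.inv(f["cam_to_world"]);c=P@T[:3,:3].T+T[:3,3]
    s=c[:,:2]/c[:,2:];s=s*(1+f["k1"]*(s**2).sum(1,keepdims=True))
    return s*[f["fx"],f["fy"]]+[f["cx"],f["cy"]]
def tri(fs,uv,x0=(.5,0,.1)):
    r=least_squares(lambda p:np.concatenate([proj(f,p)[0]-u for f,u in zip(fs,uv)]),x0)
    return r.x,np.sqrt(r.fun@r.fun)
def box(p,yaw,pts):
    c,s=np.cos(yaw),np.sin(yaw);return np.asarray(pts)@np.array([[c,s,0],[-s,c,0],[0,0,1]])+p
def cmask(f,lo,hi,near,rad=45):
    h=cv2.cvtColor(f["img"],cv2.COLOR_RGB2HSV);m=cv2.inRange(h,lo,hi)
    yy,xx=np.mgrid[:384,:512];m[(xx-near[0])**2+(yy-near[1])**2>rad**2]=0
    n,l,st,_=cv2.connectedComponentsWithStats(m)
    return (l==1+np.argmax(st[1:,4])).astype(np.uint8)
def hullmask(f,P,S=4):
    uv=cv2.convexHull(proj(f,P).astype(np.float32)).reshape(-1,2)
    m=np.zeros((384*S,512*S),np.uint8);cv2.fillConvexPoly(m,np.round(((uv+.5)*S-.5)*16).astype(np.int32),1,shift=4)
    return cv2.resize(m.astype(np.float32),(512,384),interpolation=cv2.INTER_AREA)
def fit(fs,ms,pts,x0,zfix=None):
    bl=[cv2.GaussianBlur(m.astype(np.float32),(0,0),1) for m in ms]
    def cost(v):
        p=[v[0],v[1],v[2] if zfix is None else zfix]
        return sum(((cv2.GaussianBlur(hullmask(f,box(p,v[3],pts)),(0,0),1)-b)**2).sum() for f,b in zip(fs,bl))
    x0=np.array(x0,float);sim=np.vstack([x0]+[x0+d for d in np.diag([.008,.008,.008,.15])])
    r=minimize(cost,x0,method="Nelder-Mead",options=dict(initial_simplex=sim,maxiter=400,xatol=1e-5,fatol=1e-3))
    return r.x,r.fun
GRIP=[(a*.03,b*.007,c*.012) for a in(-1,1) for b in(-1,1) for c in(-1,1)]
LEAD=[(a*.03,b*.013,.042) for a in(-1,1) for b in(-1,1)]+[(a*.03,b*.003,.022) for a in(-1,1) for b in(-1,1)]
COL=dict(yellow=((20,120,100),(35,255,255)),red=((0,150,90),(5,255,255)),blue=((105,150,60),(125,255,255)),orange=((5,140,60),(17,255,255)))
E
cat > a.py <<'E'
from h import *
fs=[grab_frame("side"),grab_frame("top")]
near=dict(yellow=((228,153),(209,212)),red=((267,142),(198,171)),blue=((304,130),(187,131)),orange=((310,261),(322,164)))
x0=None
for k,n in near.items():
    ms=[cmask(f,*COL[k],c,30) for f,c in zip(fs,n)]
    p,e=tri(fs,[np.argwhere(m)[:,::-1].mean(0) for m in ms])
    print(k,[int(m.sum()) for m in ms],p.round(4),round(e,2))
    yaw=1.8 if k!="orange" else 1.5
    if k=="orange":
        print("net seat",tri(fs,[(308.3,268.1),(318.6,165.7)]))
    for i in (0,1):
        ya=yaw if k!="orange" else (0,1.5)[i]
        if k!="orange" :ya=(-.3,.3)[i]
        x,c=fit(fs,ms,GRIP if k!="orange" else LEAD,[p[0],p[1],p[2]-(.035 if k=="orange" else 0),ya])
        print("  fit",x.round(4),round(c,1))
E
python3 a.py
```

```text
yellow [361, 197] [0.4137 0.132  0.0954] 0.23
  fit [0.4138 0.1321 0.0948 0.2675] 17.0
  fit [0.4138 0.132  0.0949 0.272 ] 17.0
red [289, 179] [0.5012 0.1557 0.0965] 0.27
  fit [0.5013 0.1556 0.0962 0.2984] 43.4
  fit [0.5014 0.1557 0.0961 0.3061] 41.8
blue [256, 194] [0.5875 0.1786 0.0961] 0.53
  fit [0.5872 0.1783 0.0959 0.2864] 38.3
  fit [0.5877 0.1787 0.0955 0.2928] 37.5
orange [494, 340] [ 0.5213 -0.1157  0.0536] 0.62
net seat (array([ 0.52317108, -0.11391683,  0.01637566]), np.float64(0.5397097100962047))
  fit [ 0.5219 -0.1156  0.0135 -0.2717] 39.7
  fit [ 0.5221 -0.1156  0.0136  2.8846] 40.4
```

Run:
```python
from h import *
fs=[grab_frame("side"),grab_frame("top")]
crops=[]
for f,(u,v),n in zip(fs,((310,265),(322,164)),("s","t")):
    c=f["img"].copy()
    if 1:
        c=cv2.resize(c[v-50:v+50,u-50:u+50],(400,400),interpolation=cv2.INTER_CUBIC)
    for P,col in ((LEAD,(0,0,255)),([(x,y,.04) for x in(-.03,.03) for y in(-.06,.06)],(0,255,0)),([(0,0,0)],(255,0,255))):
        for q in proj(f,box([.522,-.1156,.0136],-.265,P)):
            cv2.circle(c,tuple(int(t) for t in ((q-[u-50,v-50])*4+2)),3,col,-1)
    crops.append(c)
cv2.imwrite("pics/clip.png",np.hstack(crops)[:,:,::-1])
# board corners in the top view
f=fs[1];hsv=cv2.cvtColor(f["img"],cv2.COLOR_RGB2HSV)
m=cv2.inRange(hsv,(0,0,150),(180,60,255));yy,xx=np.mgrid[:384,:512];m[(xx-340)**2+(yy-170)**2>85**2]=0
m=cv2.morphologyEx(m,cv2.MORPH_CLOSE,np.ones((9,9)));pts=cv2.convexHull(np.argwhere(m)[:,::-1].astype(np.int32))
b=cv2.boxPoints(cv2.minAreaRect(pts));w=[least_squares(lambda p:proj(f,[p[0],p[1],.012])[0]-q,(.5,0)).x for q in b]
w=np.array(w);d=np.roll(w,-1,0)-w;print(w.round(3),np.arctan2(d[:,1],d[:,0]).round(3))
```

```text
[[ 0.457 -0.007]
 [ 0.638 -0.053]
 [ 0.571 -0.322]
 [ 0.393 -0.269]] [-0.246 -1.815  2.851  1.328]
```

View pics/clip.png

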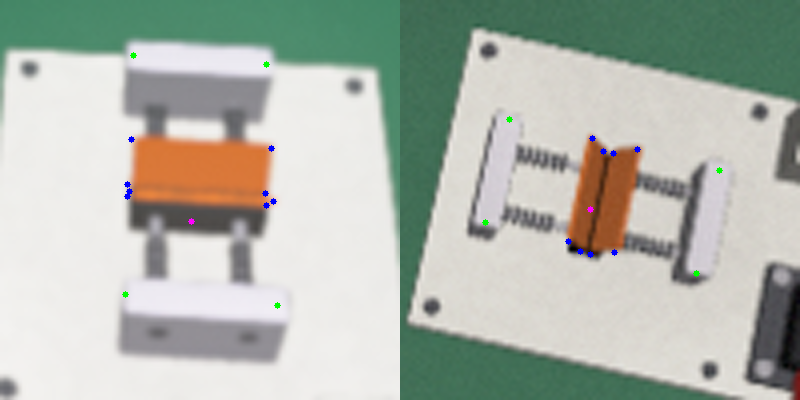

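```bash
cat >> h.py <<'E'
def rot(yaw,q6ref=None):
    a=(yaw+np.pi/2)/2; return np.pi*np.array([np.cos(a),np.sin(a),0])
E
python3 - <<'E'
from h import *
g=np.array([.4138,.132,.0945]); 
for k in (0,1,-1):
    for y,p in ((.265,[g[0],g[1],.2]),(-.252,[.522,-.1156,.25])):
        print(k,y,ik(p,rot(y+k*np.pi)))
cand=[(abs(ik([g[0],g[1],.2],rot(.265+k*np.pi))[5]),k) for k in (0,1) if ik([g[0],g[1],.2],rot(.265+k*np.pi)) is not None]
k=min(cand)[1];r=rot(.265+k*np.pi);print("k",k)
movep([g[0],g[1],.19],r)
move_l([g[0],g[1],g[2]-.019],.12)
print(get_state()["clock"],get_state()["contact_force"])
f=grab_frame("side");cv2.imwrite("pics/g1.png",f["img"][:,:,::-1])
E
```

```text
0 0.265 [ 0.13851809  0.13937975 -0.52407909  0.90733749  0.         -0.12648191]
0 -0.252 [-0.35603808  0.28584838 -0.20034993  1.08459802  0.         -0.10403808]
1 0.265 [ 0.13851809  0.13937975 -0.52407909  0.90733749  0.          3.01511075]
1 -0.252 [-3.56038083e-01  2.85848376e-01 -2.00349926e-01  1.08459802e+00
  4.44089210e-16  3.03755457e+00]
-1 0.265 [ 0.13851809  0.13937975 -0.52407909  0.90733749  0.          3.01511075]
-1 -0.252 [-0.35603808  0.28584838 -0.20034993  1.08459802  0.          3.03755457]
k 0
4.1417 [-0.04822773 -1.0945691   0.47212547]
```

View pics/g1.png

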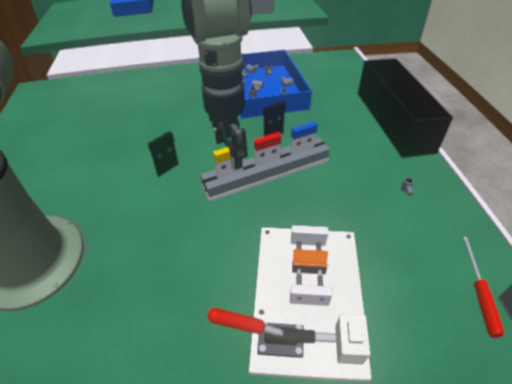

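The picture shows the open fingers straddling the yellow grip: the near finger is at about (236,150) and the exposed left end of the grip at (221,154). The other plates are untouched, so I'll grasp and lift.

Run:
```python
from h import *
s0=get_state()
grab(70)
s=get_state();print(s["clock"],s["finger_gap"],s["contact_force"])
p=s["position"]
move_l([p[0],p[1],p[2]+.09],.12)
s=get_state();print(s["clock"],s["finger_gap"],s["position"],s["contact_force"])
p=[.522,-.1156,.0136+.084-.019+.085]
movep(p,rot(-.252))
s=get_state();print(s["clock"],s["finger_gap"],s["position"],s["eef_rot"],s["contact_force"])
fs=[grab_frame("side"),grab_frame("top")]
cv2.imwrite("pics/c1.png",np.hstack([cv2.resize(f["img"][v-80:v+80,u-80:u+80],(400,400),interpolation=cv2.INTER_CUBIC) for f,(u,v) in zip(fs,((310,230),(322,164)))])[:,:,::-1])
```

```text
4.8417 0.15124762151798715 [-0.14951769 -1.62254572  2.81827322]
5.7417 0.1495912447378667 [0.41349674 0.13180962 0.16504604] [ 0.11932852 -0.02374684 -0.05941409]
6.7917 0.15488264626030404 [ 0.52125706 -0.11443442  0.16310177] [-2.48035400e+00 -1.92502021e+00  5.18190015e-04] [-0.92615286 -0.85293262 -0.72336438]
```

View pics/c1.png

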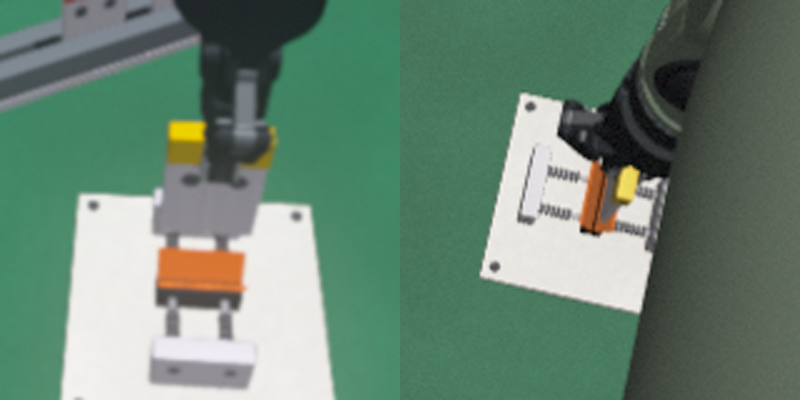

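Run:
```python
from h import *
s=get_state();p=s["position"];print(p, s["contact_force"])
r=cv2.Rodrigues(s["eef_rot"])[0];print(r.round(4).tolist())
fs=[grab_frame("side"),grab_frame("top")]
out=[]
g=p+[0,0,.019]
PL=[(x,y,z) for x in(-.03,.03) for y in(-.003,.003) for z in (-.084,)]
for f,(u,v) in zip(fs,((310,215),(330,160))):
    c=cv2.resize(f["img"][v-50:v+50,u-50:u+50],(400,400),interpolation=cv2.INTER_CUBIC)
    for P,col in ((GRIP,(255,0,255)),(PL,(0,255,0))):
        for q in proj(f,box(g,-.252,P)): cv2.circle(c,tuple(int(t) for t in ((q-[u-50,v-50])*4+2)),2,col,-1)
    out.append(c)
cv2.imwrite("pics/c2.png",np.hstack(out)[:,:,::-1])
```

```text
[ 0.52153157 -0.11392674  0.16349294] [-0.15400777  0.44637563 -0.59713395]
[[0.247, 0.969, -0.0007], [0.969, -0.247, 0.0007], [0.0005, -0.0008, -1.0]]
```

View pics/c2.png

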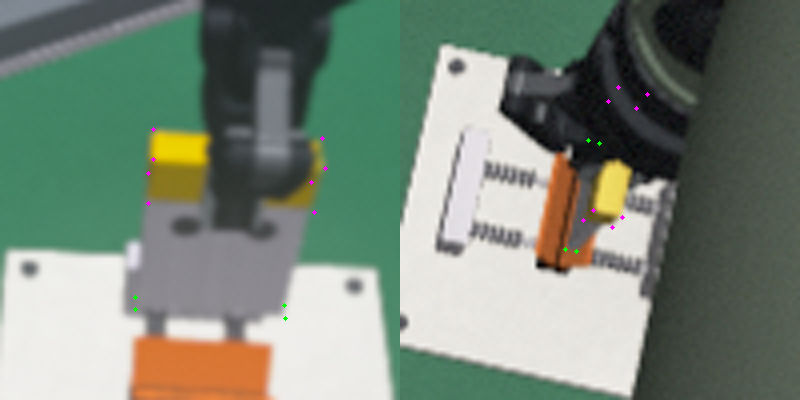

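The overlay shows the plate held about 2 mm toward −x and tilted about 2° in its own plane. Its predicted lower corners are at crop (136,310)/(285,318) and the actual ones at about (127,315)/(280,320). Across the slot it agrees. I'll press it in with a force stop and a small correction along x.

Run:
```python
from h import *
d=np.array([np.cos(.252),-np.sin(.252)])*.002
xy=np.array([.522,-.1156])+d
z0=.0136+.065
r=rot(-.252)
move_l([*xy,z0+.045],.1,rot=r)
s=get_state();print(s["clock"],s["position"],s["contact_force"])
h=move_l([*xy,z0+.018],.05,until_force=30)
s=get_state();print(h,s["clock"],s["position"],s["contact_force"])
if not h:
    h=move_l([*xy,z0-.007],.04,until_force=35)
    s=get_state();print(h,s["clock"],s["position"],s["contact_force"],s["finger_gap"])
f=grab_frame("side");u,v=310,235
cv2.imwrite("pics/p1.png",cv2.resize(f["img"][v-60:v+60,u-60:u+60],(480,480),interpolation=cv2.INTER_CUBIC)[:,:,::-1])
```

```text
7.5417 [ 0.52395594 -0.1158705   0.12368686] [ 0.8085698   0.03637186 -1.21288421]
False 8.2333 [ 0.52356057 -0.11597156  0.09604302] [ 1.12656633 -1.118011   -3.75505386]
True 8.7167 [ 0.52474095 -0.11695748  0.08024134] [-2.10788009 -0.96126089  5.47174782] 0.14715952852916475
```

View pics/p1.png

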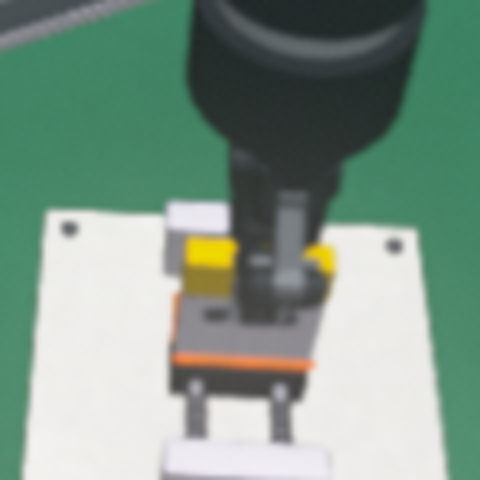

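Run:
```python
from h import *
s=get_state();p=s["position"]
h=move_l([p[0],p[1],p[2]-.008],.03,until_force=35)
s=get_state();print(h,s["clock"],s["position"],s["contact_force"])
fs=[grab_frame("side")]
p=s["position"]
sleep(.2);s=get_state();print(s["position"],s["contact_force"])
let_go()
p=s["position"];move_l([p[0],p[1],p[2]+.13],.12)
p=get_state()["position"]
q=get_state()["q"].copy();q[0]-=.9
set_joints(q)
s=get_state();print(s["clock"],s["position"])
fs=[grab_frame("side"),grab_frame("top")]
ms=[cmask(f,*COL["yellow"],c,30) for f,c in zip(fs,((305,233),(322,162)))]
print([int(m.sum()) for m in ms])
pp,e=tri(fs,[np.argwhere(m)[:,::-1].mean(0) for m in ms]);print(pp,e)
x,c=fit(fs,ms,GRIP,[*pp,-.25]);print(x.round(4),c)
for k,n in dict(red=((267,142),(198,171)),blue=((304,130),(187,131))).items():
    mm=[cmask(f,*COL[k],c,30) for f,c in zip(fs,n)]
    print(k,tri(fs,[np.argwhere(m)[:,::-1].mean(0) for m in mm])[0].round(4))
cv2.imwrite("pics/r1.png",np.hstack([cv2.resize(f["img"][v-60:v+60,u-60:u+60],(400,400),interpolation=cv2.INTER_CUBIC) for f,(u,v) in zip(fs,((310,245),(322,164)))])[:,:,::-1])
```

```text
True 8.975 [ 0.52477787 -0.11705793  0.08024122] [-2.01824529  0.95738876  6.67693003]
[ 0.52476932 -0.11705006  0.0802025 ] [-1.64323397  1.3967586   6.86790964]
12.8667 [ 0.2350945  -0.48275595  0.20935606]
[507, 196]
[ 0.52406765 -0.11712472  0.10203567] 0.3838858704256974
[ 0.5239 -0.1166  0.1006 -0.2668] 59.12109375
red [0.5012 0.1557 0.0964]
blue [0.5873 0.1786 0.0962]
```

View pics/r1.png

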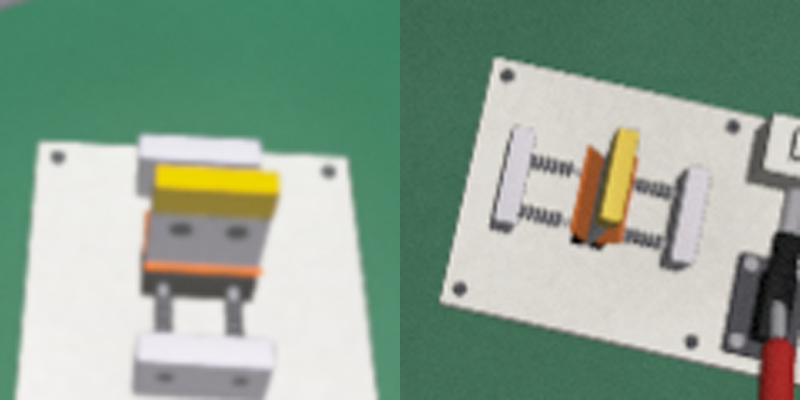

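The plate stands in the clip at side crop (215,190), and the red and blue plates haven't moved. The grip height fits 0.1006, which is about 3 mm above the value I expected from the clip fit. I'll probe and press the top with shut fingertips to check that it is home.

Run:
```python
from h import *
g=[.5239,-.1168]
grab(20)
movep([*g,.16],rot(-.255))
h=move_l([*g,.125],.12)
h=move_l([*g,.105],.02,until_force=4)
s=get_state();print(h,s["clock"],s["position"],s["contact_force"])
p=s["position"];h=move_l([*g,p[2]-.012],.025,until_force=38)
s=get_state();print(h,s["clock"],s["position"],s["contact_force"])
f=grab_frame("side");u,v=310,225
cv2.imwrite("pics/p2.png",cv2.resize(f["img"][v-60:v+60,u-60:u+60],(480,480),interpolation=cv2.INTER_CUBIC)[:,:,::-1])
```

```text
True 16.6 [ 0.52383698 -0.11674031  0.11107472] [-0.92147265 -0.37050573  5.99422875]
True 16.8667 [ 0.52455221 -0.11698153  0.11121579] [-1.83117061  1.45251718  7.65989391]
```

View pics/p2.png

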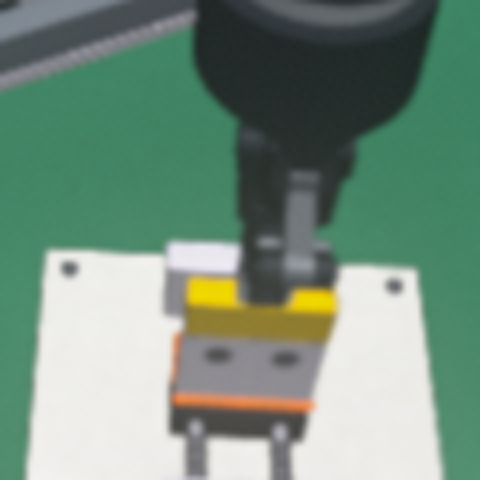

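Run:
```python
from h import *
p=get_state()["position"]
move_l([p[0],p[1],.22],.15)
q=get_state()["q"].copy();q[0]-=.9
set_joints(q)
fs=[grab_frame("side"),grab_frame("top")]
ms=[cmask(f,*COL["yellow"],c,30) for f,c in zip(fs,((305,233),(322,162)))]
pp,e=tri(fs,[np.argwhere(m)[:,::-1].mean(0) for m in ms]);x,c=fit(fs,ms,GRIP,[*pp,-.25]);print(pp,x.round(4),c)
for k,n in dict(red=((267,142),(198,171)),blue=((304,130),(187,131))).items():
    mm=[cmask(f,*COL[k],c,30) for f,c in zip(fs,n)]
    print(k,tri(fs,[np.argwhere(m)[:,::-1].mean(0) for m in mm])[0].round(4))
cv2.imwrite("pics/r2.png",fs[0]["img"][:,:,::-1])
print(get_state()["clock"])
```

```text
[ 0.52434388 -0.11728119  0.10218224] [ 0.5239 -0.1168  0.1008 -0.2651] 63.664459228515625
red [0.5013 0.1557 0.0965]
blue [0.5874 0.1786 0.0962]
19.6083
```

View pics/r2.png

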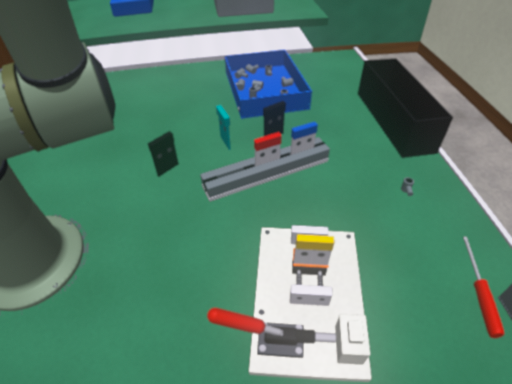

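The yellow plate stands upright in the clip at (314,243), the red and blue plates are still in the rail at (268,141) and (304,130), and the arm is clear. Handing in.

```bash
python3 -c "
from cell import *
print(sign_off())"
```

```text
the job is handed in; nothing more can be done
None
```

I lifted the yellow plate out of the rail, pressed it into the clip until it stopped moving, released it, and handed the job in at about 19.6 s. No verdict was reported.

- **Position:** the last camera fit puts the grip about 2 mm from my estimate of the clip centre. It is in line with the slot to about 0.01–0.02 rad, and the plate looks upright and stands by itself.
- **Other plates:** the red and blue plates had moved less than 0.5 mm by measurement. The arm was clear of everything when I handed in.
- **Fully home:** two presses, set to stop at 35 N and 38 N, were halted without moving the plate. That was well above the clip's 5–15 N entry force. Touching the plate's top put its lower edge at about z = 0.015 m.
- **Disagreement on height:** my two estimates of the slot bottom were z = 0.0136 m (shape fit) and 0.0164 m (network). That puts the grip centre 83–87 mm above the seat, within the 79–89 mm allowed. The exact seat height stayed uncertain by about 3 mm.
- **Tilt in the grip:** the plate was tilted about 2° in the fingers before I pressed it in. I did not measure the final tilt, only checked it by eye.

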